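# Make up a four-cylinder ignition kit at the autojumble stall

### The job

Make up a four-cylinder ignition kit in the clear tray: put the distributor cap with four outer towers in the wide round pocket, the ignition coil (the can with a centre tower and two brass terminals) in the smaller round pocket, the rotor arm in the square pocket and the spark plug along the long slot. Each must sit on the floor of its pocket, the cap, coil and rotor arm upright. Leave the six-tower cap and the fuel filter (the can with a hexagon nut on top) where they stand.

Things in the scene. Friction and masses are not known exactly. Their poses are not given: they have to be found in the camera images.
- cap4: Four-cylinder distributor cap, upright: black, round, 60 mm diameter, straight sides to 38 mm height; on its flat top four towers (13 mm wide, 18 mm tall) in a square round a centre tower; 62 mm tall in all, 0.15 kg. Origin: centre of the underside, z up. Starts on a 3 mm card sheet, one of six spots 95 mm or more apart.
- coil: Ignition coil, upright: aluminium can, 50 mm diameter, straight sides to 72 mm height, black top with one thick centre tower and two thin brass terminals; 95 mm tall in all, 0.35 kg. Origin: centre of the underside, z up. Starts on a 3 mm card sheet, one of six spots 95 mm or more apart.
- rotor: Rotor arm, upright: black round boss, 24 mm diameter, 28 mm tall, with a finger 12 mm wide sticking out along +x to 26 mm from the axis, at 16 to 24 mm height, and a thin brass strip on top; 0.04 kg. Origin: centre of the boss's underside, z up. Starts on a 3 mm card sheet, one of six spots 95 mm or more apart.
- plug: Spark plug, lying: 66 mm long, steel hexagon 21 mm across flats, 14 mm long, in the middle; towards -x a 21 mm collar and a thinner thread, towards +x a 13 mm white insulator; 0.06 kg. Origin: on its axis in the hexagon's centre (middle of its length), 10.5 mm above what it lies on; x along the plug. Starts on a 3 mm card sheet, one of six spots 95 mm or more apart.
- cap6: Look-alike, left alone: six-cylinder distributor cap, black, 74 mm diameter, sides 38 mm high, six towers in a ring round a centre tower, 62 mm tall in all. Origin: centre of the underside, z up. Starts on a 3 mm card sheet, one of six spots 95 mm or more apart.
- filter: Look-alike, left alone: fuel filter, aluminium can, 50 mm diameter, 72 mm high, on its bare metal top a 22 mm hexagon nut; 82 mm tall in all. Origin: centre of the underside, z up. Starts on a 3 mm card sheet, one of six spots 95 mm or more apart.
- cap_nest: Fixed wooden insert 94 x 94 x 18 mm, one of four 2 by 2, 97 mm apart, in any order in a fixed clear tray (206 mm square, walls to z = 36 mm). Origin: centre of its underside, 5 mm above the table; z up. Pocket in its middle, 10 mm deep, floor 8 mm above the origin, lined dark grey: round, 80 mm wide (the wider of the two round ones).
- coil_nest: Fixed wooden insert 94 x 94 x 18 mm, one of four 2 by 2, 97 mm apart, in any order in a fixed clear tray (206 mm square, walls to z = 36 mm). Origin: centre of its underside, 5 mm above the table; z up. Pocket in its middle, 10 mm deep, floor 8 mm above the origin, lined dark grey: round, 66 mm wide (the narrower of the two round ones).
- rotor_nest: Fixed wooden insert 94 x 94 x 18 mm, one of four 2 by 2, 97 mm apart, in any order in a fixed clear tray (206 mm square, walls to z = 36 mm). Origin: centre of its underside, 5 mm above the table; z up. Pocket in its middle, 10 mm deep, floor 8 mm above the origin, lined dark grey: square, 46 x 46 mm, sides along its x and y.
- plug_nest: Fixed wooden insert 94 x 94 x 18 mm, one of four 2 by 2, 97 mm apart, in any order in a fixed clear tray (206 mm square, walls to z = 36 mm). Origin: centre of its underside, 5 mm above the table; z up. Pocket in its middle, 10 mm deep, floor 8 mm above the origin, lined dark grey: a slot 84 mm long along its x and 40 mm wide along its y.

How it is judged (in metres and radians):
At the end, for the whole second after the job is handed in: Cap, coil, rotor, plug each on the floor of their own pocket (5 mm), within 13, 13, 18, 16 mm of its centre, at rest; cap, coil, rotor upright within 0.15 rad, plug along the slot within 0.35 rad; six-tower cap and filter within 30 mm of their start (horizontal distance between cap4 and cap_nest below 0.013 m and z of cap4 in the frame of cap_nest between 0.003 and 0.013 m and linear speed of each of cap4, coil, rotor, plug below 0.02 m/s and angle between each of cap4, coil, rotor's own z axis and vertical below 0.15 rad and horizontal distance between coil and coil_nest below 0.013 m and z of coil in the frame of coil_nest between 0.003 and 0.013 m and horizontal distance between rotor and rotor_nest below 0.018 m and z of rotor in the frame of rotor_nest between 0.003 and 0.013 m and horizontal distance between plug and plug_nest below 0.016 m and z of plug in the frame of plug_nest between 0.0135 and 0.0235 m and angle between the x axis of plug and the x axis of plug_nest, either way round below 0.35 rad and distance of each of cap6, filter from where it was at the start of the episode below 0.03 m); the robot touches nothing.
It fails at once if the six-tower cap or the fuel filter is moved by more than 30 mm or tipped over (distance of any of cap6, filter from where it was at the start of the episode above 0.03 m or angle between any of cap6, filter's own z axis and vertical above 0.4 rad).
It also fails if it takes over 102 s, if anything falls off the work surface, if the arm or the gripper's body presses on something with over 40 N, if the wrist force passes 120 N, or if a joint passes its speed limit or range.

### The arm

A 7-joint arm with a two-finger parallel gripper is mounted at the origin on the work surface. World frame = base frame: x ahead of the robot, y to its left, z up, the work surface at z = 0. Lengths are in m, angles in degrees, forces in N, time in s.
With the tool pointing down it reaches from about 0.425 to 0.875 m from the base axis. Payload 4.7 kg.
Tool frame: the origin (TCP) lies between the finger pads; the fingertips stand env.tip_reach ahead of it and the grasp point (between the pads) lies 2 mm behind it (env.tip_reach is the distance from the TCP to the fingertips, in m); z points along the fingers, y is the line along which they close (so a half turn about z gives the same grasp; the last joint's range is limited). The gripper opens to 87 mm and grips with 3 to 60 N. Pads are 19 mm wide; open, the fingers measure 117 mm over their backs; the gripper's body (75 mm by 190 mm) begins 51 mm behind the grasp point.
Start: joints at [0.808, 18.392, -4.016, 83.108, 1.295, 78.541, -3.26], TCP at [0.65, -0, 0.24] pointing down, gripper open.
Joint ranges: [-163.93, 163.93], [-17.29, 119.83], [-79.2, 71.16], [3.27, 140.29], [-89.18, 269.18], [5.43, 117.66], [-154.24, 154.24]. Speed limits (degrees/s): [147.25, 147.25, 180, 180, 180, 180, 180].

### API

Orientations are given as [roll, pitch, yaw] about the fixed x, y, z axes, in that order (R = Rz(yaw) Ry(pitch) Rx(roll)).
In Python, from cell import env, optics, order gives the robot as it stands (env), with the cameras (optics) and the job (order).
- The arm moves only by the shell command python3 steer.py FILE [FORCE], which reads ROWS from the file FILE. ROWS is a JSON list of rows, 1 to 8 of them, each an object with the fields xyz (a list: dx, dy, dz in m), turn (a turn about the tool's z in degrees), aperture (the finger opening in m); a field left out counts as zero (the opening has to be given); each row is the pose to reach, as a shift and turn from the pose commanded when the command began, along the tool's axes at that moment; what a row does not reach only later rows make up. A row lasts 1/12 s, in which the tool goes at most 0.0417 m and 7.16 degrees, less where a joint would pass 70% of its speed; a pose out of reach is approached as far as the arm can. The fingers move at their own pace and stop on an object; FORCE is the grip in N (left out, the last holds). Time passes only in rows, so rows that do not move let the fingers close. It prints the time, the measured TCP pose, the force, the opening and the grip force at its end. Input that does not fit is refused with a message, and nothing moves.
- env.get_obs(): the state, without advancing time (a new reading comes with each control period).
- optics.read_camera(name): name is "scene" or "side" or "wrist"; returns a dict with "color" (384x512x3 uint8, blue, green, red), "fx", "fy", "cx", "cy" (pixels), "dist" ([k1, k2, p1, p2, k3] as OpenCV has them; the pictures are not rectified), "world_from_camera" (4x4, takes a point from camera to world coordinates). Camera axes: x right, y down, z forward; pixel columns grow to the right and rows downward; lengths in m; the calibration is good to about 2 mm. A picture is of the moment at which its call begins. There is no depth.
- order.sign_off(): hands the job in; it is judged then, once.
The state is a dict: "time_s": time; "qpos": joint angles; "joint_velocities": joint speeds; "effort": joint torques, N m; "tool_pos": TCP position; "tool_rot": TCP orientation; "force": force on the tool from outside, world axes, zero at the start; "wrist_torque": the same for the moment, N m; "grip_width": finger opening in m; "grasp_force": force on a finger pad.
Only numpy, scipy, OpenCV 4.12 (cv2) and the standard library are available. Lean on these libraries where they do the work, as an engineer would, in place of code of your own. Each camera call takes 0.05 s, during which the arm holds its last target. There are 200 camera calls.

## Working session

There is one attempt and no reset: what is moved stays moved. The work goes in short steps, Python scripts to look and compute and a shell command to move; the robot and the scene stay as the last step left them, time stands still between calls to the robot, and variables do not carry over. Pictures are saved under pics/ and viewed, at most 14 in all, crops included, and the job is handed in when it is done.

```bash
ls; mkdir -p pics
python3 - <<'E'
from cell import env, optics, order
import cv2,numpy as np
print(env.tip_reach,env.get_obs()['tool_pos'],env.get_obs()['tool_rot'])
for n in ["scene","side","wrist"]:
    c=optics.read_camera(n); cv2.imwrite(f'pics/{n}0.png',c['color']); print(n,c['fx'],c['fy'],c['cx'],c['cy'],c['dist'],np.round(c['world_from_camera'],3).tolist())
E
```

```text
cell.py
pics
steer.py
0.017 [ 6.49490884e-01 -5.56811196e-05  2.38476466e-01] [-1.79893053e+02  5.21554300e-03  9.00002065e+01]
scene 347.9368048408802 347.9368048408802 259.2434443291309 190.93883832782694 [0.00720173 0.         0.         0.         0.        ] [[0.71, 0.612, -0.347, 0.825], [0.704, -0.621, 0.345, -0.29], [-0.004, -0.49, -0.872, 0.842], [0.0, 0.0, 0.0, 1.0]]
side 370.10109365287 370.10109365287 253.73982561937333 192.25544849808392 [-0.05154902  0.          0.          0.          0.        ] [[0.942, -0.187, 0.278, 0.275], [-0.334, -0.57, 0.751, -0.632], [0.018, -0.8, -0.599, 0.562], [0.0, 0.0, 0.0, 1.0]]
wrist 345.0988480082061 345.0988480082061 252.41026926766332 187.00048604567456 [0.01717094 0.         0.         0.         0.        ] [[1.0, 0.001, -0.002, 0.65], [0.0, -0.961, -0.277, 0.076], [-0.002, 0.277, -0.961, 0.383], [0.0, 0.0, 0.0, 1.0]]
```

View pics/scene0.png

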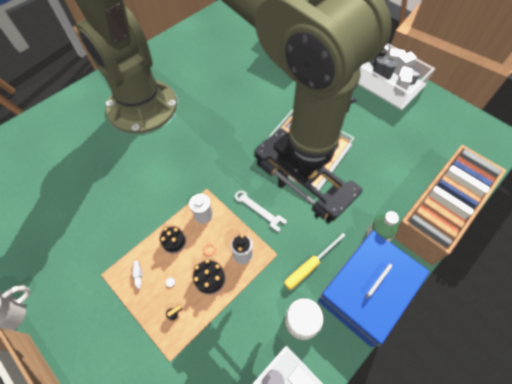

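View pics/side0.png

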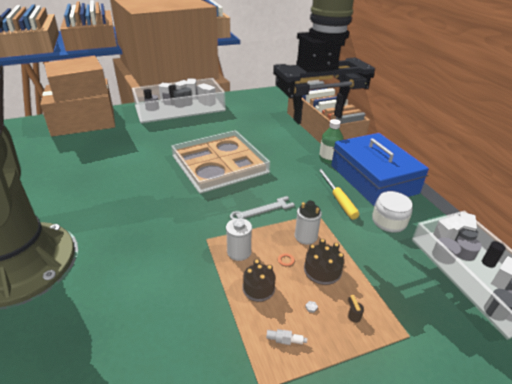

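View pics/wrist0.png

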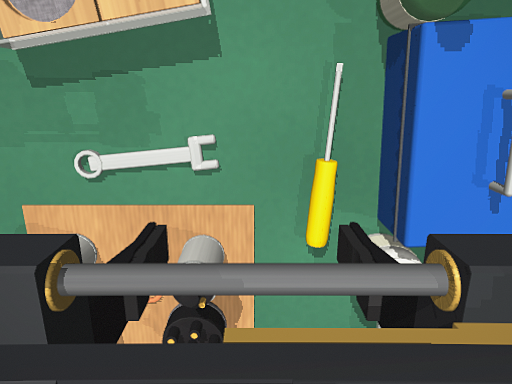

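Scene and side show the card: coil (black top) at side (309,222), filter (238,240), cap4 (259,280), cap6 (324,262), rotor (355,307), plug (287,338). The tray is at side (220,160). The wrist view sees only a corner of each. I'll enlarge next.

```bash
python3 - <<'E'
import cv2
a=cv2.imread('pics/scene0.png');b=cv2.imread('pics/side0.png')
cv2.imwrite('pics/c1.png',cv2.resize(a[182:332,110:270],None,fx=4,fy=4,interpolation=cv2.INTER_CUBIC)) 
cv2.imwrite('pics/c2.png',cv2.resize(b[195:350,220:380],None,fx=3.8,fy=3.8,interpolation=cv2.INTER_CUBIC)[:, :])
E
cat > h.py <<'E'
from cell import env, optics, order
import cv2,numpy as np
def ray(c,p):
    K=np.array([[c['fx'],0,c['cx']],[0,c['fy'],c['cy']],[0,0,1]]);u=cv2.undistortPoints(np.array([[p]],float),K,np.array(c['dist']))[0,0]
    T=np.array(c['world_from_camera']);return T[:3,3],T[:3,:3]@np.array([u[0],u[1],1])
def onz(c,p,z):
    o,d=ray(c,p);return o+d*(z-o[2])/d[2]
def tri(c1,p1,c2,p2):
    o1,d1=ray(c1,p1);o2,d2=ray(c2,p2)
    s=np.linalg.lstsq(np.c_[d1,-d2],o2-o1,rcond=None)[0];a=o1+s[0]*d1;b=o2+s[1]*d2
    return (a+b)/2,np.linalg.norm(a-b)
E
```

```text
(no output)
```

View pics/c1.png

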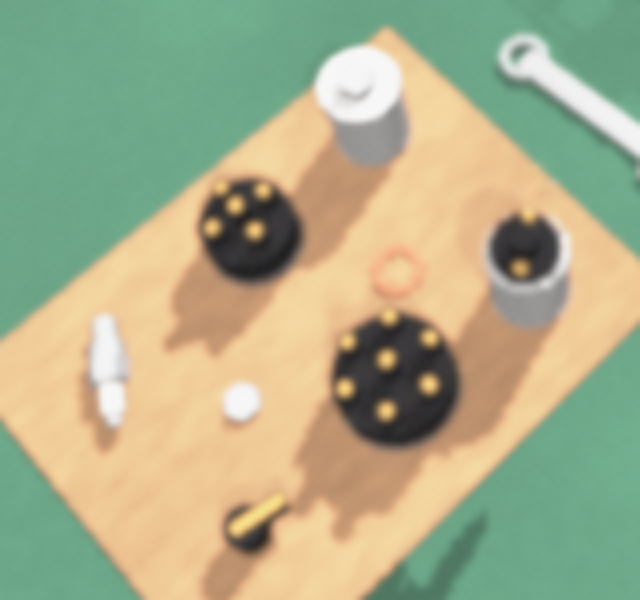

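View pics/c2.png

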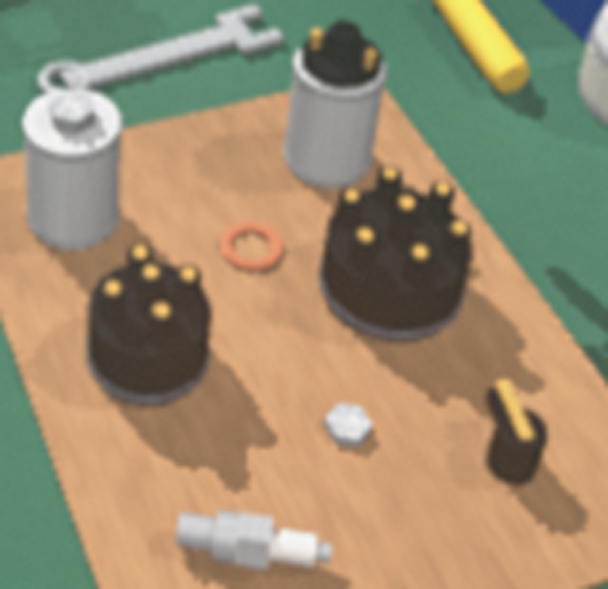

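Crops: the scene (c1) shows cap4 with centre tower at (235,205), coil terminals at (529,216) and (520,268), rotor strip (235,527)-(285,500), and plug (104,320)-(115,420). Side (c2) shows the same at (151,271), (317,38)/(370,57), (525,432)-(503,386) and (182,530)-(328,550).

Run:
```python
from h import *
c1=optics.read_camera('scene');c2=optics.read_camera('side')
P={'cap4 ctr':((235,205),(151,271)),'t1':((221,188),(113,288)),'t2':((264,190),(141,252)),'t3':((213,228),(161,310)),'t4':((255,231),(189,274)),
'coil a':((529,216),(317,38)),'coil b':((520,268),(370,57)),'coil rim':((529,250),(339,74)),
'rot hub':((235,527),(525,432)),'rot tip':((285,500),(503,386)),
'plug thr':((104,320),(182,530)),'plug tip':((115,422),(330,551)),'plug hex':((108,365),(245,538)),
'filter':((359,86),(73,120)),'cap6':((387,359),(407,203))}
f=lambda p,s,o:(p[0]/s+o[0]-.4,p[1]/s+o[1]-.4)
for k,(a,b) in P.items():
    x,g=tri(c1,f(a,4,(110,182)),c2,f(b,3.8,(220,195)));print(k,np.round(x*1000,1),round(g*1000,1))
# tray corners/pockets in side, z=.023
for n,p in {'A':(204,170),'B':(206,153),'C':(228,145),'D':(243,160)}.items(): print(n,np.round(onz(c2,p,.023)*1000,1))
```

```text
cap4 ctr [ 442.1 -217.6   64.7] 0.3
t1 [ 423.8 -216.1   57.9] 0.2
t2 [ 443.8 -198.8   57.9] 0.4
t3 [ 440.7 -235.4   57.3] 0.4
t4 [ 460.7 -219.1   57.8] 0.2
coil a [ 579.5 -103.9   83.6] 1.3
coil b [ 598.8 -129.5   84.9] 0.6
coil rim [ 589.2 -114.5   64.4] 2.8
rot hub [ 579.2 -334.1   31.6] 0.1
rot tip [ 586.2 -305.5   26.5] 0.2
plug thr [ 420.3 -317.1   12.4] 2.2
plug tip [ 476.5 -348.6   13.8] 1.3
plug hex [ 444.9 -331.1   13.4] 0.3
filter [ 437.1 -114.5   72.2] 1.0
cap6 [ 578.  -215.4   63.8] 0.6
A [433.  176.5  23. ]
B [458.5 259.7  23. ]
C [530.4 284.4  23. ]
D [546.3 192.1  23. ]
```

```bash
echo '[{"xyz":[0.05,-0.03,-0.01],"aperture":0.087},{"xyz":[0.09,-0.05,-0.02],"aperture":0.087},{"xyz":[0.12,-0.075,-0.03],"aperture":0.087},{"xyz":[0.15,-0.1,-0.04],"aperture":0.087},{"xyz":[0.18,-0.13,-0.05],"aperture":0.087},{"xyz":[0.2,-0.16,-0.05],"aperture":0.087},{"xyz":[0.2,-0.16,-0.05],"aperture":0.087},{"xyz":[0.2,-0.16,-0.05],"aperture":0.087}]' > path.dat && python3 steer.py path.dat
python3 - <<'E'
from h import *
c=optics.read_camera('wrist');print(env.get_obs()['tool_pos'],env.get_obs()['tool_rot'])
cv2.imwrite('pics/w1.png',cv2.resize(c['color'],None,fx=1.5,fy=1.5,interpolation=cv2.INTER_CUBIC))
np.save('w1.npy',c['world_from_camera'])
E
```

```text
time_s: 0.92
tool_pos: [0.4869, 0.2043, 0.2908]
tool_rot: [179.9, -0.1, 90.5]
force: [0.7, -0.2, -1.2]
grip_width: 0.0869
grasp_force: 0.0
[0.48902391 0.20142728 0.290216  ] [ 1.79911513e+02 -4.32520846e-04  9.02219148e+01]
```

View pics/w1.png

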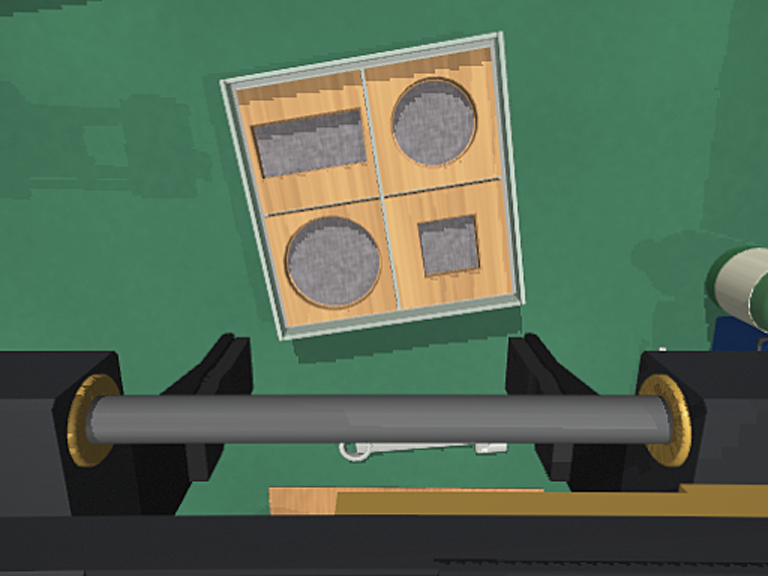

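The wrist view (1.5x) shows the tray: wide pocket at (334,262), coil pocket (434,122), square corners (418,221) (475,214) (480,270) (426,278), slot corners (250,126) (361,108) (367,160) (262,179).

Run:
```python
from h import *
c=optics.read_camera('wrist');c['world_from_camera']=np.load('w1.npy');s=optics.read_camera('side')
w=lambda p:(p[0]/1.5-.2,p[1]/1.5-.2)
Z={}
for k,p in {'capc':(334,262),'capL':(285,262),'capR':(382,262),'coilc':(434,122),'coilL':(392,122),'coilR':(477,122)}.items(): print(k,np.round(onz(c,w(p),.023)*1000,1))
for k,q in {'rot':[(418,221),(475,214),(480,270),(426,278)],'slot':[(250,126),(361,108),(367,160),(262,179)]}.items():
    X=np.array([onz(c,w(p),.023) for p in q])*1000;e=X-np.roll(X,1,0)
    print(k,X.mean(0).round(1),'len',np.linalg.norm(e,axis=1).round(1),'ang',np.degrees(np.arctan2(e[:,1],e[:,0])).round(1))
for k,q,z in [('wallcorners',[(222,80),(502,33),(524,303),(282,339)],.036)]:
    X=np.array([onz(c,w(p),z) for p in q])*1000;print(k,X.round(1).tolist(),X.mean(0).round(1))
cv2.imwrite('pics/c3.png',cv2.resize(s['color'][125:195,165:275],None,fx=6,fy=6,interpolation=cv2.INTER_CUBIC))
```

```text
capc [450.7 178.   23. ]
capL [410.6 177.7  23. ]
capR [490.1 178.3  23. ]
coilc [528.5 288.1  23. ]
coilL [496.6 287.9  23. ]
coilR [561.2 288.4  23. ]
rot [545.  191.9  23. ] len [48.1 45.7 46.7 44.8] ang [  99.6    7.5  -81.5 -170.8]
slot [433.7 271.5  23. ] len [40.2 85.6 38.4 83.6] ang [  99.9    9.3  -83.2 -169.5]
wallcorners [[373.6, 315.3, 36.0], [572.6, 347.7, 36.0], [605.5, 148.1, 36.0], [407.7, 115.2, 36.0]] [489.9 231.6  36. ]
```

View pics/c3.png

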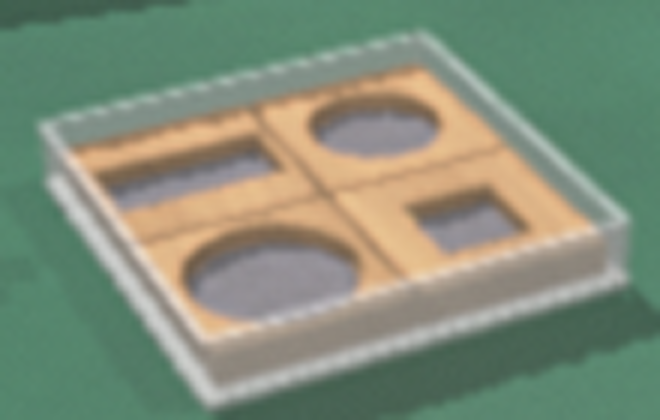

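Side crop (6x): cap pocket at (271,272), coil pocket at (375,125), centre cross at (332,195), square pocket at (470,219). That agrees with the wrist layout: tray centre about (490,232), turned 9.3°. Next I check rim heights and go above cap4.

```bash
python3 - <<'E'
from h import *
c=optics.read_camera('wrist');c['world_from_camera']=np.load('w1.npy');s=optics.read_camera('side')
for a,b in [((334,262),(271,272)),((434,122),(375,125)),((382,197),(332,195)),((449,246),(470,219))]:
    x,g=tri(c,(a[0]/1.5-.2,a[1]/1.5-.2),s,(b[0]/6+164.6,b[1]/6+124.6));print((x*1000).round(1),round(g*1000,1))
E
echo '[{"xyz":[-0.04,-0.005,0.01],"aperture":0.087},{"xyz":[-0.08,-0.01,0.02],"aperture":0.087},{"xyz":[-0.12,-0.015,0.03],"aperture":0.087},{"xyz":[-0.16,-0.02,0.04],"aperture":0.087},{"xyz":[-0.2,-0.02,0.05],"aperture":0.087},{"xyz":[-0.24,-0.025,0.06],"aperture":0.087},{"xyz":[-0.28,-0.03,0.07],"aperture":0.087},{"xyz":[-0.31,-0.035,0.08],"aperture":0.087}]' > path.dat && python3 steer.py path.dat | tail -6
echo '[{"xyz":[-0.04,-0.005,0.005],"aperture":0.087},{"xyz":[-0.08,-0.01,0.01],"aperture":0.087},{"xyz":[-0.107,-0.013,0.01],"aperture":0.087},{"xyz":[-0.107,-0.013,0.01],"aperture":0.087},{"xyz":[-0.107,-0.013,0.01],"aperture":0.087}]' > path.dat && python3 steer.py path.dat
```

```text
[449.5 177.3  19.4] 1.8
[528.8 288.2  19.8] 0.2
[490.3 230.7  20.3] 1.6
[545.3 191.3  20. ] 1.0
time_s: 1.83
tool_pos: [0.4541, -0.1154, 0.2088]
tool_rot: [-180.0, 0.1, 89.7]
force: [0.6, -0.4, -0.4]
grip_width: 0.087
grasp_force: 0.0
time_s: 2.25
tool_pos: [0.441, -0.2201, 0.199]
tool_rot: [-179.9, 0.0, 89.6]
force: [-0.4, 1.8, -0.0]
grip_width: 0.0871
grasp_force: 0.0
```

```bash
echo '[{"xyz":[0,0,0.04],"aperture":0.087},{"xyz":[0,0,0.08],"aperture":0.087},{"xyz":[0,0,0.11],"aperture":0.087},{"xyz":[0,0,0.14],"aperture":0.087},{"xyz":[0,0,0.155],"aperture":0.087},{"xyz":[0,0,0.165],"aperture":0.087},{"xyz":[0,0,0.165],"aperture":0.087},{"xyz":[0,0,0.165],"aperture":0.087}]' > path.dat && python3 steer.py path.dat 25 ; echo '[{"aperture":0.05},{"aperture":0.05},{"aperture":0.05},{"aperture":0.05},{"aperture":0.05},{"aperture":0.05}]' > path.dat && python3 steer.py path.dat 25
```

```text
time_s: 2.92
tool_pos: [0.4425, -0.2167, 0.0348]
tool_rot: [180.0, -0.0, 90.0]
force: [0.2, 0.5, 0.5]
grip_width: 0.0869
grasp_force: 0.0
time_s: 3.42
tool_pos: [0.4424, -0.2172, 0.0351]
tool_rot: [179.9, 0.0, 90.0]
force: [-0.7, -0.7, 2.3]
grip_width: 0.0595
grasp_force: 25.0
```

```bash
echo '[{"xyz":[0,0,-0.02],"aperture":0.05},{"xyz":[0,0,-0.06],"aperture":0.05},{"xyz":[0,0,-0.1],"aperture":0.05},{"xyz":[0,0,-0.14],"aperture":0.05},{"xyz":[0.03,0,-0.165],"aperture":0.05},{"xyz":[0.07,0,-0.165],"aperture":0.05},{"xyz":[0.11,0,-0.165],"aperture":0.05},{"xyz":[0.15,0,-0.165],"aperture":0.05}]' > path.dat && python3 steer.py path.dat | tail -3; echo '[{"xyz":[0.04,0,0],"turn":5,"aperture":0.05},{"xyz":[0.08,0,0],"turn":11,"aperture":0.05},{"xyz":[0.12,0.002,0],"turn":17,"aperture":0.05},{"xyz":[0.16,0.003,0],"turn":23,"aperture":0.05},{"xyz":[0.2,0.005,0],"turn":29,"aperture":0.05},{"xyz":[0.23,0.007,0],"turn":36,"aperture":0.05},{"xyz":[0.2445,0.008,0],"turn":36,"aperture":0.05},{"xyz":[0.2445,0.008,0],"turn":36,"aperture":0.05}]' > path.dat && python3 steer.py path.dat; echo '[{"aperture":0.05},{"xyz":[0,0,0.03],"aperture":0.05},{"xyz":[0,0,0.065],"aperture":0.05},{"xyz":[0,0,0.09],"aperture":0.05},{"xyz":[0,0,0.11],"aperture":0.05},{"xyz":[0,0,0.125],"aperture":0.05},{"xyz":[0,0,0.135],"aperture":0.05},{"xyz":[0,0,0.135],"aperture":0.05}]' > path.dat && python3 steer.py path.dat
```

```text
force: [0.4, 0.1, -2.1]
grip_width: 0.0595
grasp_force: 25.0
time_s: 4.75
tool_pos: [0.4489, 0.1828, 0.1993]
tool_rot: [-179.9, -0.1, 54.4]
force: [-0.0, -0.1, -1.3]
grip_width: 0.0594
grasp_force: 25.0
time_s: 5.42
tool_pos: [0.4485, 0.1753, 0.0624]
tool_rot: [-179.9, 0.2, 53.9]
force: [0.2, -0.6, -1.1]
grip_width: 0.0593
grasp_force: 25.0
```

```bash
echo '[{"xyz":[0,0,0.008],"aperture":0.05},{"xyz":[0,0,0.014],"aperture":0.05},{"xyz":[0,0,0.018],"aperture":0.05},{"xyz":[0,0,0.02],"aperture":0.05},{"xyz":[0,0,0.02],"aperture":0.05},{"xyz":[0,0,0.02],"aperture":0.05}]' > path.dat && python3 steer.py path.dat
```

```text
time_s: 5.92
tool_pos: [0.4504, 0.1775, 0.0451]
tool_rot: [180.0, -0.0, 54.0]
force: [-0.4, -0.6, 1.2]
grip_width: 0.0596
grasp_force: 25.0
```

```bash
echo '[{"aperture":0.072},{"aperture":0.072},{"aperture":0.072},{"xyz":[0,0,-0.02],"aperture":0.072},{"xyz":[0,0,-0.06],"turn":-5,"aperture":0.072},{"xyz":[0,0,-0.1],"turn":-11,"aperture":0.072},{"xyz":[0,0,-0.14],"turn":-17,"aperture":0.072},{"xyz":[0,0,-0.155],"turn":-22,"aperture":0.072}]' > path.dat && python3 steer.py path.dat 20| tail -5; echo '[{"aperture":0.06},{"xyz":[-0.035,0.019,0],"aperture":0.06},{"xyz":[-0.07,0.038,0],"aperture":0.06},{"xyz":[-0.105,0.057,0],"aperture":0.06},{"xyz":[-0.14,0.076,0],"aperture":0.06},{"xyz":[-0.175,0.094,0],"aperture":0.06},{"xyz":[-0.21,0.113,0],"aperture":0.06},{"xyz":[-0.245,0.132,0],"aperture":0.06}]' > path.dat && python3 steer.py path.dat|tail -5;echo '[{"xyz":[-0.035,0.019,0],"aperture":0.06},{"xyz":[-0.07,0.038,0],"aperture":0.06},{"xyz":[-0.105,0.057,0],"aperture":0.06},{"xyz":[-0.14,0.076,0],"aperture":0.06},{"xyz":[-0.175,0.094,0],"aperture":0.06},{"xyz":[-0.217,0.117,0],"aperture":0.06},{"xyz":[-0.217,0.117,0],"aperture":0.06},{"xyz":[-0.217,0.117,0],"aperture":0.06}]' > path.dat && python3 steer.py path.dat
python3 - <<'E'
from h import *
c=optics.read_camera('wrist');s=optics.read_camera('side')
np.save('w2.npy',c['world_from_camera'])
a=c['color'][0:240,100:400];b=s['color'][125:195,165:275]
A=cv2.resize(a,(500,400),interpolation=cv2.INTER_CUBIC);B=cv2.resize(b,(290,185),interpolation=cv2.INTER_CUBIC)
o=np.zeros((400,790,3),np.uint8);o[:,:500]=A;o[:185,500:]=B;cv2.imwrite('pics/w2.png',o)
E
```

```text
tool_pos: [0.4526, 0.1788, 0.2057]
tool_rot: [179.6, -0.3, 76.3]
force: [2.4, 0.7, 1.2]
grip_width: 0.0719
grasp_force: 0.0
tool_pos: [0.5184, -0.094, 0.1985]
tool_rot: [-179.9, 0.0, 75.9]
force: [1.1, 0.6, 0.4]
grip_width: 0.06
grasp_force: 0.0
time_s: 7.92
tool_pos: [0.5782, -0.3352, 0.1972]
tool_rot: [-179.8, 0.1, 75.6]
force: [0.2, 0.5, 0.4]
grip_width: 0.06
grasp_force: 0.0
```

View pics/w2.png

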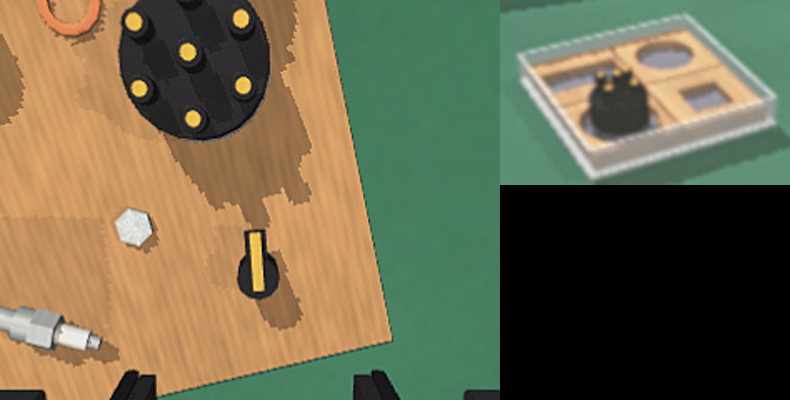

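The cap stands in the wide pocket. Rotor (crop): strip (256,232)-(258,290), boss about (258,273). Plug: tip (101,342), hexagon (40,327).

Run:
```python
from h import *
c=optics.read_camera('wrist');c['world_from_camera']=np.load('w2.npy')
f=lambda p:(p[0]/(5/3)+99.8,p[1]/(5/3)-.2)
for n,p,z in [('s1',(256,232),.031),('s2',(258,290),.031),('boss',(258,273),.031),('ptip',(101,342),.0135),('phex',(40,327),.0135)]: print(n,(onz(c,f(p),z)*1000).round(1))
o=env.get_obs();print(o['tool_pos'],o['tool_rot'])
```

```text
s1 [ 586.4 -304.7   31. ]
s2 [ 579.5 -336.3   31. ]
boss [ 581.9 -326.9   31. ]
ptip [ 478.8 -348.3   13.5]
phex [ 446.6 -330.3   13.5]
[ 0.57997091 -0.32892324  0.19860514] [-1.79918360e+02 -9.41815280e-02  7.60766065e+01]
```

```bash
echo '[{"xyz":[0.002,0.001,0.04],"aperture":0.06},{"xyz":[0.002,0.001,0.08],"aperture":0.06},{"xyz":[0.002,0.001,0.11],"aperture":0.06},{"xyz":[0.002,0.001,0.14],"aperture":0.06},{"xyz":[0.002,0.001,0.155],"aperture":0.06},{"xyz":[0.002,0.001,0.167],"aperture":0.06},{"xyz":[0.002,0.001,0.167],"aperture":0.06},{"xyz":[0.002,0.001,0.167],"aperture":0.06}]' > path.dat && python3 steer.py path.dat 12 ; echo '[{"aperture":0.01},{"aperture":0.01},{"aperture":0.01},{"aperture":0.01},{"aperture":0.01},{"aperture":0.01},{"aperture":0.01}]' > path.dat && python3 steer.py path.dat 12
```

```text
time_s: 8.73
tool_pos: [0.5818, -0.3281, 0.033]
tool_rot: [180.0, -0.0, 76.1]
force: [0.3, 0.6, 0.3]
grip_width: 0.06
grasp_force: 0.0
time_s: 9.32
tool_pos: [0.5813, -0.3294, 0.0328]
tool_rot: [180.0, 0.0, 76.0]
force: [-0.5, 0.5, 0.7]
grip_width: 0.0234
grasp_force: 12.0
```

```bash
echo '[{"xyz":[0,0,-0.02],"aperture":0.01},{"xyz":[0,0,-0.06],"aperture":0.01},{"xyz":[0,0,-0.1],"aperture":0.01},{"xyz":[0,0,-0.14],"aperture":0.01},{"xyz":[0.02,-0.006,-0.167],"aperture":0.01},{"xyz":[0.055,-0.018,-0.167],"aperture":0.01},{"xyz":[0.09,-0.029,-0.167],"aperture":0.01},{"xyz":[0.125,-0.04,-0.167],"aperture":0.01}]' > path.dat && python3 steer.py path.dat|tail -2; echo '[{"xyz":[0.036,-0.012,0],"aperture":0.01},{"xyz":[0.072,-0.023,0],"aperture":0.01},{"xyz":[0.108,-0.035,0],"aperture":0.01},{"xyz":[0.144,-0.047,0],"aperture":0.01},{"xyz":[0.18,-0.058,0],"aperture":0.01},{"xyz":[0.216,-0.07,0],"aperture":0.01},{"xyz":[0.25,-0.081,0],"aperture":0.01},{"xyz":[0.28,-0.09,0],"aperture":0.01}]' > path.dat && python3 steer.py path.dat|tail -5; echo '[{"xyz":[0.036,-0.012,0],"aperture":0.01},{"xyz":[0.072,-0.023,0],"aperture":0.01},{"xyz":[0.092,-0.031,0.03],"aperture":0.01},{"xyz":[0.092,-0.031,0.07],"aperture":0.01},{"xyz":[0.092,-0.031,0.1],"aperture":0.01},{"xyz":[0.092,-0.031,0.12],"aperture":0.01},{"xyz":[0.092,-0.031,0.135],"aperture":0.01},{"xyz":[0.092,-0.031,0.135],"aperture":0.01}]' > path.dat && python3 steer.py path.dat; echo '[{"xyz":[0,0,0.008],"aperture":0.01},{"xyz":[0,0,0.014],"aperture":0.01},{"xyz":[0,0,0.018],"aperture":0.01},{"xyz":[0,0,0.022],"aperture":0.01},{"xyz":[0,0,0.022],"aperture":0.01},{"xyz":[0,0,0.022],"aperture":0.01}]' > path.dat && python3 steer.py path.dat
```

```text
grip_width: 0.0236
grasp_force: 12.0
tool_pos: [0.5523, 0.0979, 0.1997]
tool_rot: [-180.0, -0.0, 76.1]
force: [1.1, 0.3, 0.2]
grip_width: 0.0233
grasp_force: 12.0
time_s: 11.32
tool_pos: [0.5425, 0.1907, 0.0606]
tool_rot: [-179.7, 0.2, 76.0]
force: [-0.7, 0.3, -1.3]
grip_width: 0.0235
grasp_force: 12.0
time_s: 11.82
tool_pos: [0.5456, 0.1919, 0.043]
tool_rot: [180.0, -0.0, 76.0]
force: [-0.5, 0.2, -0.3]
grip_width: 0.0235
grasp_force: 12.0
```

```bash
echo '[{"aperture":0.045},{"aperture":0.045},{"aperture":0.045},{"xyz":[0,0,-0.02],"aperture":0.045},{"xyz":[0,0,-0.06],"aperture":0.045},{"xyz":[0,0,-0.1],"turn":-7,"aperture":0.045},{"xyz":[0,0,-0.14],"turn":-14,"aperture":0.045},{"xyz":[0,0,-0.157],"turn":-21,"aperture":0.045}]' > path.dat && python3 steer.py path.dat | tail -5; echo '[{"turn":-7,"aperture":0.06},{"turn":-14,"aperture":0.06},{"turn":-21,"aperture":0.06},{"turn":-28,"aperture":0.06},{"turn":-35,"aperture":0.06},{"turn":-42,"aperture":0.06},{"turn":-49,"aperture":0.06},{"turn":-54,"aperture":0.06}]' > path.dat && python3 steer.py path.dat|tail -5; echo '[{"xyz":[-0.012,-0.036,0],"aperture":0.06},{"xyz":[-0.024,-0.072,0],"aperture":0.06},{"xyz":[-0.036,-0.108,0],"aperture":0.06},{"xyz":[-0.048,-0.144,0],"aperture":0.06},{"xyz":[-0.06,-0.18,0],"aperture":0.06},{"xyz":[-0.072,-0.217,0],"aperture":0.06},{"xyz":[-0.084,-0.253,0],"aperture":0.06},{"xyz":[-0.096,-0.289,0],"aperture":0.06}]' > path.dat && python3 steer.py path.dat|tail -5;  echo '[{"xyz":[-0.012,-0.036,0],"aperture":0.06},{"xyz":[-0.024,-0.072,0],"aperture":0.06},{"xyz":[-0.036,-0.108,0],"aperture":0.06},{"xyz":[-0.048,-0.144,0],"aperture":0.06},{"xyz":[-0.06,-0.18,0],"aperture":0.06},{"xyz":[-0.072,-0.2166,0],"aperture":0.06},{"xyz":[-0.072,-0.2166,0],"aperture":0.06},{"xyz":[-0.072,-0.2166,0],"aperture":0.06}]' > path.dat && python3 steer.py path.dat
python3 - <<'E'
from h import *
c=optics.read_camera('wrist');s=optics.read_camera('side')
np.save('w3.npy',c['world_from_camera'])
a=c['color'][0:240,100:400];b=s['color'][125:195,165:275]
A=cv2.resize(a,(500,400),interpolation=cv2.INTER_CUBIC);B=cv2.resize(b,(290,185),interpolation=cv2.INTER_CUBIC)
o=np.zeros((400,790,3),np.uint8);o[:,:500]=A;o[:185,500:]=B;cv2.imwrite('pics/w3.png',o)
E
```

```text
tool_pos: [0.5476, 0.1929, 0.206]
tool_rot: [179.5, -0.1, 97.4]
force: [1.1, 0.0, 0.3]
grip_width: 0.045
grasp_force: 0.0
tool_pos: [0.5453, 0.1918, 0.1997]
tool_rot: [180.0, 0.0, 151.3]
force: [0.2, -0.2, -0.6]
grip_width: 0.0594
grasp_force: 0.0
tool_pos: [0.4885, -0.1092, 0.2]
tool_rot: [180.0, 0.1, 151.0]
force: [0.4, 0.3, 0.5]
grip_width: 0.0602
grasp_force: 0.0
time_s: 14.48
tool_pos: [0.4457, -0.3345, 0.1996]
tool_rot: [-180.0, 0.0, 150.7]
force: [0.7, -0.2, 0.3]
grip_width: 0.0599
grasp_force: 0.0
```

View pics/w3.png

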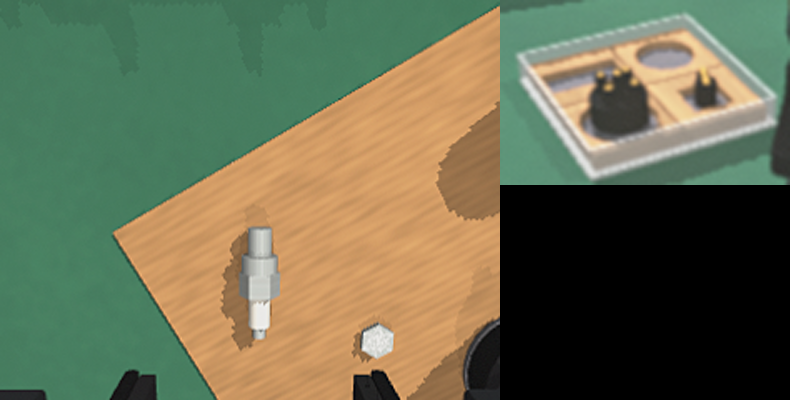

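The rotor is upright in its square pocket. The plug is aligned with the gripper: ends (260,228) and (260,338), hexagon centre about (260,286).

Run:
```python
from h import *
c=optics.read_camera('wrist');c['world_from_camera']=np.load('w3.npy')
f=lambda p:(p[0]/(5/3)+99.8,p[1]/(5/3)-.2)
for p in [(260,228),(260,338),(260,286)]: print((onz(c,f(p),.0135)*1000).round(1))
o=env.get_obs();print(o['tool_pos'],o['tool_rot'])
```

```text
[ 420.5 -316.2   13.5]
[ 478.6 -348.6   13.5]
[ 450.3 -332.9   13.5]
[ 0.44783635 -0.33022674  0.19950446] [ 1.79946820e+02 -1.13228449e-02  1.51120517e+02]
```

```bash
echo '[{"xyz":[-0.003,0,0.04],"aperture":0.06},{"xyz":[-0.003,0,0.08],"aperture":0.06},{"xyz":[-0.003,0,0.11],"aperture":0.06},{"xyz":[-0.003,0,0.14],"aperture":0.06},{"xyz":[-0.003,0,0.16],"aperture":0.06},{"xyz":[-0.003,0,0.174],"aperture":0.06},{"xyz":[-0.003,0,0.174],"aperture":0.06},{"xyz":[-0.003,0,0.174],"aperture":0.06}]' > path.dat && python3 steer.py path.dat 15 ; echo '[{"aperture":0.01},{"aperture":0.01},{"aperture":0.01},{"aperture":0.01},{"aperture":0.01},{"aperture":0.01},{"aperture":0.01}]' > path.dat && python3 steer.py path.dat 15;echo '[{"xyz":[0,0,-0.02],"aperture":0.01},{"xyz":[0,0,-0.06],"aperture":0.01},{"xyz":[0,0,-0.1],"aperture":0.01},{"xyz":[0,0,-0.14],"aperture":0.01},{"xyz":[0,0,-0.174],"aperture":0.01},{"xyz":[0,0,-0.174],"aperture":0.01}]' > path.dat && python3 steer.py path.dat
```

```text
time_s: 15.3
tool_pos: [0.4501, -0.3315, 0.0253]
tool_rot: [180.0, -0.1, 151.1]
force: [-0.3, 0.9, 0.2]
grip_width: 0.0599
grasp_force: 0.0
time_s: 15.88
tool_pos: [0.4499, -0.3334, 0.0258]
tool_rot: [180.0, 0.0, 151.0]
force: [-1.2, 0.5, 1.8]
grip_width: 0.0227
grasp_force: 15.0
time_s: 16.38
tool_pos: [0.4532, -0.3358, 0.2079]
tool_rot: [-180.0, 0.8, 151.0]
force: [0.5, -0.4, 0.7]
grip_width: 0.0224
grasp_force: 15.0
```

```bash
echo '[{"xyz":[0.015,0.035,0],"aperture":0.01},{"xyz":[0.03,0.07,0],"aperture":0.01},{"xyz":[0.045,0.105,0],"aperture":0.01},{"xyz":[0.06,0.14,0],"aperture":0.01},{"xyz":[0.075,0.175,0],"aperture":0.01},{"xyz":[0.09,0.21,0],"aperture":0.01},{"xyz":[0.105,0.245,0],"aperture":0.01},{"xyz":[0.119,0.277,0],"aperture":0.01}]' > path.dat && python3 steer.py path.dat|tail -5; echo '[{"xyz":[0.023,0.03,0],"aperture":0.01},{"xyz":[0.046,0.06,0],"aperture":0.01},{"xyz":[0.069,0.09,0],"turn":-7,"aperture":0.01},{"xyz":[0.092,0.12,0],"turn":-14,"aperture":0.01},{"xyz":[0.115,0.15,0],"turn":-20,"aperture":0.01},{"xyz":[0.138,0.18,0],"turn":-26,"aperture":0.01},{"xyz":[0.162,0.21,0],"turn":-32,"aperture":0.01},{"xyz":[0.188,0.245,0],"turn":-38,"aperture":0.01}]' > path.dat && python3 steer.py path.dat; echo '[{"aperture":0.01},{"xyz":[0,0,0.03],"aperture":0.01},{"xyz":[0,0,0.06],"aperture":0.01},{"xyz":[0,0,0.09],"aperture":0.01},{"xyz":[0,0,0.12],"aperture":0.01},{"xyz":[0,0,0.14],"aperture":0.01},{"xyz":[0,0,0.14],"aperture":0.01},{"xyz":[0,0,0.14],"aperture":0.01}]' > path.dat && python3 steer.py path.dat
python3 - <<'E'
from h import *
s=optics.read_camera('side');w=optics.read_camera('wrist');np.save('w4.npy',w['world_from_camera'])
o=np.zeros((560,700,3),np.uint8);o[:280,:440]=cv2.resize(s['color'][125:195,165:275],None,fx=4,fy=4,interpolation=cv2.INTER_CUBIC)
o[280:,:512]=w['color'][:280];cv2.imwrite('pics/w4.png',o)
E
```

```text
tool_pos: [0.4797, -0.0309, 0.1994]
tool_rot: [180.0, 0.0, 151.0]
force: [0.2, 0.5, -0.2]
grip_width: 0.0232
grasp_force: 15.0
time_s: 17.72
tool_pos: [0.434, 0.2711, 0.1993]
tool_rot: [-180.0, 0.0, -170.8]
force: [1.6, 0.9, -0.3]
grip_width: 0.0227
grasp_force: 15.0
time_s: 18.38
tool_pos: [0.4338, 0.2696, 0.0587]
tool_rot: [-180.0, -0.2, -171.0]
force: [-0.9, -0.3, -0.4]
grip_width: 0.023
grasp_force: 15.0
```

View pics/w4.png

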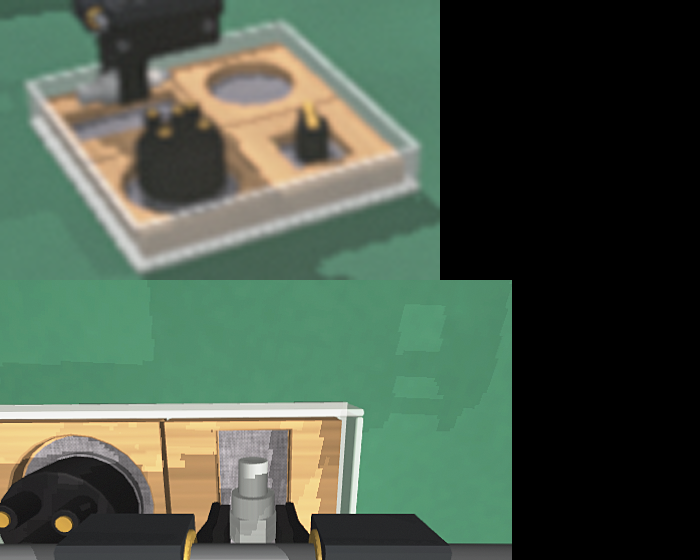

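The plug hangs centred over the slot and parallel to it (plug column 253, slot columns 217-290). Lower and release.

```bash
echo '[{"xyz":[0,0,0.008],"aperture":0.01},{"xyz":[0,0,0.014],"aperture":0.01},{"xyz":[0,0,0.018],"aperture":0.01},{"xyz":[0,0,0.018],"aperture":0.01},{"xyz":[0,0,0.018],"aperture":0.01},{"xyz":[0,0,0.018],"aperture":0.01}]' > path.dat && python3 steer.py path.dat; echo '[{"aperture":0.04},{"aperture":0.04},{"aperture":0.04},{"aperture":0.04},{"xyz":[0,0,-0.02],"aperture":0.04},{"xyz":[0,0,-0.06],"aperture":0.04},{"xyz":[0,0,-0.1],"aperture":0.04},{"xyz":[0,0,-0.14],"aperture":0.04}]' > path.dat && python3 steer.py path.dat;echo '[{"xyz":[0,0,-0.018],"aperture":0.06},{"xyz":[0,0,-0.018],"aperture":0.06}]' > path.dat && python3 steer.py path.dat
python3 - <<'E'
from h import *
w=optics.read_camera('wrist');np.save('w5.npy',w['world_from_camera']);cv2.imwrite('pics/w5.png',cv2.resize(w['color'],None,fx=1.5,fy=1.5,interpolation=cv2.INTER_CUBIC))
E
```

```text
time_s: 18.98
tool_pos: [0.4347, 0.2703, 0.0417]
tool_rot: [180.0, 0.0, -171.0]
force: [0.3, -0.4, -0.5]
grip_width: 0.0228
grasp_force: 15.0
time_s: 19.65
tool_pos: [0.434, 0.27, 0.183]
tool_rot: [-180.0, -0.0, -171.0]
force: [0.7, 0.2, -0.3]
grip_width: 0.0401
grasp_force: 0.0
time_s: 19.82
tool_pos: [0.4372, 0.2721, 0.2053]
tool_rot: [179.8, 0.6, -171.0]
force: [1.1, 0.6, 0.1]
grip_width: 0.0472
grasp_force: 0.0
```

View pics/w5.png

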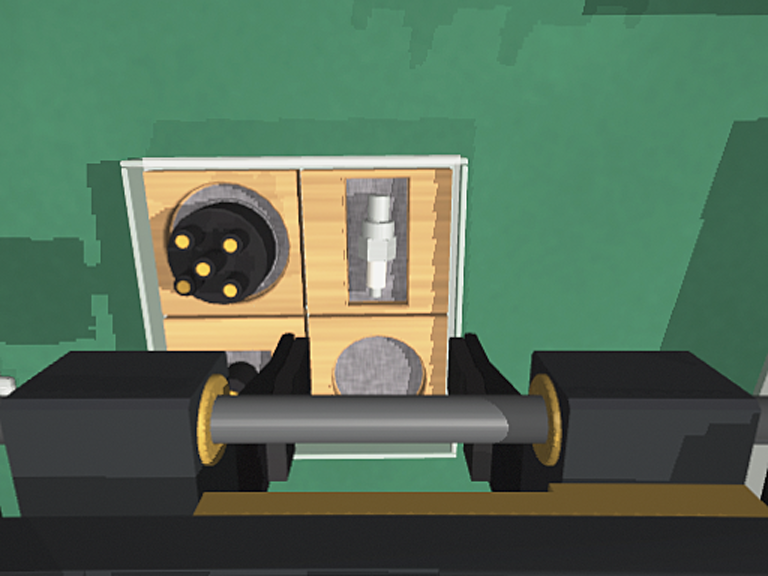

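Plug lies in its slot. Cap is in the wide pocket, and the coil pocket is free. Now the coil.

```bash
echo '[{"turn":7,"aperture":0.087},{"turn":14,"aperture":0.087},{"turn":21,"aperture":0.087},{"turn":28,"aperture":0.087},{"turn":35,"aperture":0.087},{"turn":42,"aperture":0.087},{"turn":49,"aperture":0.087},{"turn":55,"aperture":0.087}]' > path.dat && python3 steer.py path.dat|tail -5;echo '[{"turn":7,"aperture":0.087},{"turn":14,"aperture":0.087},{"turn":21,"aperture":0.087},{"turn":26,"aperture":0.087},{"turn":26,"aperture":0.087}]' > path.dat && python3 steer.py path.dat; echo '[{"xyz":[-0.035,0.002,0],"aperture":0.087},{"xyz":[-0.07,0.005,0],"aperture":0.087},{"xyz":[-0.105,0.007,0],"aperture":0.087},{"xyz":[-0.14,0.01,0],"aperture":0.087},{"xyz":[-0.175,0.012,0],"aperture":0.087},{"xyz":[-0.21,0.014,0],"aperture":0.087},{"xyz":[-0.245,0.016,0],"aperture":0.087},{"xyz":[-0.28,0.018,0],"aperture":0.087}]' > path.dat && python3 steer.py path.dat|tail -5;  echo '[{"xyz":[-0.035,0.002,0],"aperture":0.087},{"xyz":[-0.07,0.005,0],"aperture":0.087},{"xyz":[-0.105,0.007,0],"aperture":0.087},{"xyz":[-0.137,0.0095,0],"aperture":0.087},{"xyz":[-0.137,0.0095,0],"aperture":0.087},{"xyz":[-0.137,0.0095,0],"aperture":0.087}]' > path.dat && python3 steer.py path.dat
python3 - <<'E'
from h import *
c=optics.read_camera('wrist')
np.save('w6.npy',c['world_from_camera'])
cv2.imwrite('pics/w6.png',cv2.resize(c['color'][0:240,100:400],(500,400),interpolation=cv2.INTER_CUBIC))
o=env.get_obs();print(o['tool_pos'],o['tool_rot'])
E
```

```text
tool_pos: [0.4337, 0.2696, 0.1976]
tool_rot: [-179.8, -0.0, 133.7]
force: [0.2, -1.1, 0.4]
grip_width: 0.0866
grasp_force: 0.0
time_s: 20.95
tool_pos: [0.4337, 0.2696, 0.1978]
tool_rot: [-179.8, 0.0, 107.9]
force: [-0.2, -0.4, 0.3]
grip_width: 0.0867
grasp_force: 0.0
tool_pos: [0.5379, 0.0077, 0.1984]
tool_rot: [-179.9, -0.0, 108.2]
force: [1.1, -0.0, -0.4]
grip_width: 0.0872
grasp_force: 0.0
time_s: 22.12
tool_pos: [0.5889, -0.1204, 0.1978]
tool_rot: [-179.8, -0.0, 107.9]
force: [1.0, 0.5, -0.5]
grip_width: 0.0868
grasp_force: 0.0
[ 0.58890215 -0.11798097  0.19803532] [-1.79878062e+02 -9.74916423e-02  1.08037715e+02]
```

View pics/w6.png

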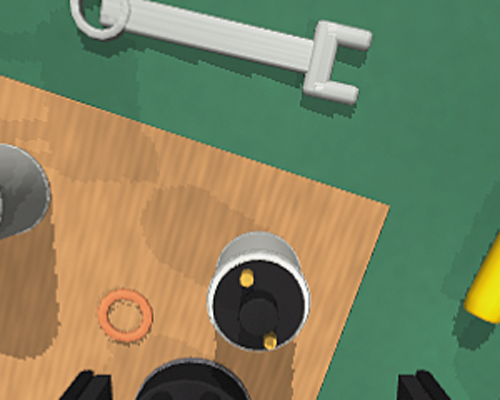

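Coil (black top, two brass terminals) is centred at (259,302) in the crop, between the fingers.

```bash
python3 - <<'E'
from h import *
c=optics.read_camera('wrist');c['world_from_camera']=np.load('w6.npy')
for p in [(259,302),(208,302),(309,302)]: print((onz(c,(p[0]/(5/3)+99.8,p[1]/(5/3)-.2),.075)*1000).round(1))
E
echo '[{"xyz":[0,0,0.035],"aperture":0.087},{"xyz":[0,0,0.055],"aperture":0.087},{"xyz":[0,0,0.055],"aperture":0.087}]' > path.dat && python3 steer.py path.dat
```

```text
[ 589.6 -115.5   75. ]
[ 566.3 -123.1   75. ]
[ 612.5 -108.1   75. ]
time_s: 22.47
tool_pos: [0.5861, -0.1151, 0.1396]
tool_rot: [-179.6, -0.3, 108.2]
force: [-1.9, -0.6, -1.4]
grip_width: 0.0869
grasp_force: 0.0
```

```bash
echo '[{"xyz":[0.001,0,0.03],"aperture":0.087},{"xyz":[0.001,0,0.06],"aperture":0.087},{"xyz":[0.001,0,0.08],"aperture":0.087},{"xyz":[0.001,0,0.09],"aperture":0.087},{"xyz":[0.001,0,0.09],"aperture":0.087},{"xyz":[0.001,0,0.09],"aperture":0.087}]' > path.dat && python3 steer.py path.dat 35; echo '[{"aperture":0.04},{"aperture":0.04},{"aperture":0.04},{"aperture":0.04},{"aperture":0.04},{"aperture":0.04},{"aperture":0.04}]' > path.dat && python3 steer.py path.dat 35;echo '[{"xyz":[0,0,-0.02],"aperture":0.04},{"xyz":[0,0,-0.06],"aperture":0.04},{"xyz":[0,0,-0.1],"aperture":0.04},{"xyz":[0,0,-0.14],"aperture":0.04},{"xyz":[0,0,-0.145],"aperture":0.04},{"xyz":[0,0,-0.145],"aperture":0.04}]' > path.dat && python3 steer.py path.dat
```

```text
time_s: 22.97
tool_pos: [0.5899, -0.1163, 0.0557]
tool_rot: [179.9, 0.0, 108.1]
force: [-0.4, -0.8, 1.1]
grip_width: 0.0867
grasp_force: 0.0
time_s: 23.55
tool_pos: [0.5894, -0.1169, 0.0547]
tool_rot: [180.0, 0.0, 108.0]
force: [-0.9, 0.1, 2.0]
grip_width: 0.0497
grasp_force: 35.0
time_s: 24.05
tool_pos: [0.591, -0.1172, 0.2026]
tool_rot: [179.7, 0.2, 108.0]
force: [-0.4, -0.1, -4.7]
grip_width: 0.0496
grasp_force: 34.9
```

```bash
echo '[{"xyz":[0.03,0.005,0],"aperture":0.04},{"xyz":[0.065,0.011,0],"aperture":0.04},{"xyz":[0.1,0.017,0],"aperture":0.04},{"xyz":[0.135,0.023,0],"aperture":0.04},{"xyz":[0.17,0.029,0],"aperture":0.04},{"xyz":[0.205,0.035,0],"aperture":0.04},{"xyz":[0.24,0.041,0],"aperture":0.04},{"xyz":[0.275,0.047,0],"aperture":0.04}]' > path.dat && python3 steer.py path.dat|tail -5;  echo '[{"xyz":[0.035,0.006,0],"aperture":0.04},{"xyz":[0.07,0.012,0],"aperture":0.04},{"xyz":[0.105,0.017,0],"aperture":0.04},{"xyz":[0.128,0.021,0],"aperture":0.04},{"xyz":[0.128,0.021,0.03],"aperture":0.04},{"xyz":[0.128,0.021,0.06],"aperture":0.04},{"xyz":[0.128,0.021,0.09],"aperture":0.04},{"xyz":[0.128,0.021,0.11],"aperture":0.04}]' > path.dat && python3 steer.py path.dat;echo '[{"aperture":0.04},{"aperture":0.04},{"aperture":0.04}]' > path.dat && python3 steer.py path.dat
```

```text
tool_pos: [0.5467, 0.1601, 0.1962]
tool_rot: [-179.7, -0.0, 108.0]
force: [0.2, -1.4, -4.0]
grip_width: 0.0496
grasp_force: 34.9
time_s: 25.38
tool_pos: [0.5256, 0.2854, 0.083]
tool_rot: [-179.5, 0.1, 108.0]
force: [-0.2, -0.4, -4.7]
grip_width: 0.0495
grasp_force: 34.9
time_s: 25.63
tool_pos: [0.5295, 0.2875, 0.0896]
tool_rot: [-180.0, -0.0, 108.0]
force: [1.5, -0.3, -3.6]
grip_width: 0.0491
grasp_force: 35.0
```

Good position (pocket at 0.529, 0.288). Lower 0.025 to about 0.065.

```bash
echo '[{"xyz":[0,0,0.01],"aperture":0.04},{"xyz":[0,0,0.018],"aperture":0.04},{"xyz":[0,0,0.022],"aperture":0.04},{"xyz":[0,0,0.0245],"aperture":0.04},{"xyz":[0,0,0.0245],"aperture":0.04},{"xyz":[0,0,0.0245],"aperture":0.04}]' > path.dat && python3 steer.py path.dat
```

```text
time_s: 26.13
tool_pos: [0.5296, 0.2875, 0.0652]
tool_rot: [180.0, -0.0, 108.0]
force: [-0.1, 0.2, -3.2]
grip_width: 0.049
grasp_force: 34.9
```

```bash
echo '[{"xyz":[0,0,0.001],"aperture":0.04},{"xyz":[0,0,0.001],"aperture":0.04}]' > path.dat && python3 steer.py path.dat | grep -E 'pos|force'; echo '[{"aperture":0.08},{"aperture":0.08},{"aperture":0.08},{"aperture":0.08},{"xyz":[0,0,-0.02],"aperture":0.08},{"xyz":[0,0,-0.06],"aperture":0.08},{"xyz":[0,0,-0.1],"aperture":0.08},{"xyz":[0,0,-0.14],"aperture":0.08}]' > path.dat && python3 steer.py path.dat;echo '[{"xyz":[0,0,-0.03],"aperture":0.08},{"xyz":[-0.04,0,-0.05],"aperture":0.08},{"xyz":[-0.08,0,-0.07],"aperture":0.08},{"xyz":[-0.1,0,-0.08],"aperture":0.08},{"xyz":[-0.1,0,-0.08],"aperture":0.08},{"xyz":[-0.1,0,-0.08],"aperture":0.08},{"xyz":[-0.1,0,-0.08],"aperture":0.08}]' > path.dat && python3 steer.py path.dat
python3 - <<'E'
from h import *
w=optics.read_camera('wrist');s=optics.read_camera('side');np.save('w7.npy',w['world_from_camera'])
o=np.zeros((600,800,3),np.uint8);o[:360,:768]=cv2.resize(w['color'],None,fx=1.5,fy=1.5,interpolation=cv2.INTER_CUBIC)[:360]
o[360:,:330]=cv2.resize(s['color'][115:195,165:275],(330,240),interpolation=cv2.INTER_CUBIC)
o[360:,340:756]=cv2.resize(s['color'][195:345,170:430],(416,240));cv2.imwrite('pics/w7.png',o)
E
```

```text
tool_pos: [0.5298, 0.2876, 0.0647]
force: [0.4, -0.5, 1.0]
grasp_force: 35.0
time_s: 26.97
tool_pos: [0.5291, 0.2872, 0.2055]
tool_rot: [-180.0, 0.0, 108.0]
force: [1.2, 1.4, -0.7]
grip_width: 0.0794
grasp_force: 0.0
time_s: 27.55
tool_pos: [0.5599, 0.193, 0.2838]
tool_rot: [-180.0, -0.0, 108.0]
force: [0.1, 1.0, -0.5]
grip_width: 0.08
grasp_force: 0.0
```

View pics/w7.png

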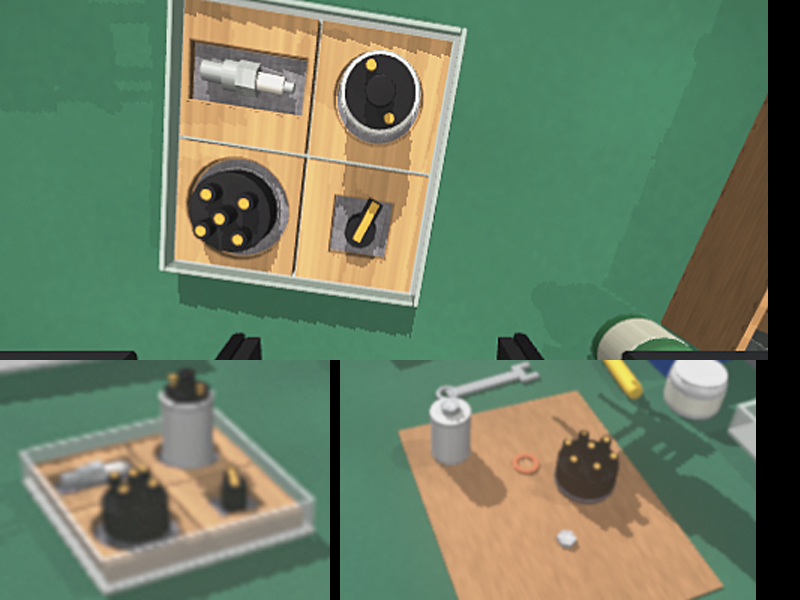

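All four parts are in their pockets and upright, and the look-alikes have not moved. A quick numeric check before handing in: cap centre tower (219,218), coil top (379,91), plug middle (247,77), rotor boss (361,229).

Run:
```python
from h import *
c=optics.read_camera('wrist');c['world_from_camera']=np.load('w7.npy')
D={}
for n,p,z,t in [('cap',(219,218),.075,(450.5,177.3)),('coil',(379,91),.085,(529.5,288)),('plug',(247,77),.0235,(434,272)),('rotor',(361,229),.041,(545.5,192))]:
    x=onz(c,(p[0]/1.5-.2,p[1]/1.5-.2),z)[:2]*1000;d=np.linalg.norm(x-t);D[n]=d;print(n,x.round(1),d.round(1))
if max(D.values())<9: print(order.sign_off())
```

```text
cap [449.9 177.7] 0.7
coil [529.  288.7] 0.9
plug [433.3 272.1] 0.7
rotor [545.4 194.3] 2.3
the job is handed in; nothing more can be done
None
```

The kit is made up and handed in at about 28 s of robot time: cap, coil, rotor arm and plug each measured within 2.5 mm of their pocket centres, upright and in place, and the six-tower cap and fuel filter were not touched.

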